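# Shut and lock the water filter with the slot key

## Task

The cartridge of the water filter has just been changed. First swing its cover fully shut, then take the slot key from its wooden stand, put its blade in the slot of the cover's lock and turn it a quarter turn clockwise, until the lock comes up against its stop. Then put the key back upright, fully down in its stand, and let go of it, without disturbing the other things on the table.

Things in the scene. Friction and masses are not known exactly. Their poses are not given: they have to be found in the camera images.
- cover (a joint): Opening angle of the filter's cover: 0 = shut (level), grows as it swings up; starts part open at 0.5 to 0.95. The hinge runs along the filter's far edge and is stiff: the cover stays where it is left, and about 3 N on its free edge moves it. It can be pushed shut from above.
- filter: The water filter: a white box fixed to the table, 170 mm deep (x), 150 mm wide (y), 115 mm high to the hinge line, with a small spout on its front (-x). Origin at the centre of its underside.
- cover_hinge (a point): Mid-point of the cover's hinge line, 115 mm above the table. It turns with the cover: -x runs from the hinge to the free front edge, y along the hinge, z square to the cover (up when shut). The cover is a plate 173 mm long, 154 mm wide, lying from z = 0 to 12 mm in this frame, with a thin lift tab 11 mm further out at the front.
- cover_press (a point): Point on the cover's upper face (outer side), mid-width, 157 mm from the hinge line, on the 30 mm free strip between the lock and the front edge: a good place to push.
- cam (a joint): Angle of the lock: grows clockwise seen from above; starts at 0 to 0.25, its stop (locked) is at 1.571 (slot then runs front to back of the cover, pointing at a small raised bar mark). Turns against a friction of about 0.12 N m and stays where it is left.
- cam_slot (a point): Centre of the lock's slot, on the slot's floor; on the cover's mid-line, 105 mm from the hinge. x runs along the slot, z square to the cover (up when shut). The lock is a steel disc in a grey ring 72 mm across, 1 mm higher than the disc; the slot is 8 mm wide, 10 mm deep and runs right across the disc (57 mm). The blade has about 0.07 rad of turning play in it.
- key_tip (a point): Middle of the lower edge of the slot key's blade: z points up along the key, y along the blade's width, x through its thickness. The steel blade is 44 mm wide, 5 mm thick (3 mm in its lowest 4 mm); 34 mm above the tip is a flange 68 (y) x 36 (x) x 6 mm; then a 16 mm round shank, and from 62 to 112 mm a wooden handle.
- key_grip (a point): Centre of the key's wooden handle, 87 mm above the blade's tip, axes as key_tip. The handle is a flat-sided block 24 mm thick (x), 62 mm wide (y), 50 mm high: grasp it across x from above. Mass about 0.16 kg.
- stand_home (a point): Where the blade's tip is when the key is home in the stand, 36 mm above the table. The wooden stand is fixed, 74 x 112 mm at the foot, 70 mm high; a pocket 17 mm (its x) by 55 mm (its y), open upward, takes the blade, and the flange rests on the top of the stand. y runs along the pocket, z up.
- glass: small clear shot glass, 48 mm wide, 58 mm tall, standing in front of the filter under its spout; leave it alone (origin at the centre of its underside)
- salt: salt shaker, 44 mm wide, 90 mm tall, near the front edge of the table between filter and stand; leave it alone (origin at the centre of its underside)
- mug: two-tone mug, 78 mm wide, 101 mm tall, front right; leave it alone (origin at the centre of its underside)
- tin: small food tin, 57 mm wide, 72 mm tall, front right; leave it alone (origin at the centre of its underside)
- key: The whole slot key; origin at the middle of the lower edge of its blade (same as key_tip).

How it is judged (in metres and radians):
On the way, in this order (a step that is already met when the one before it is completed fails the run):
1. the cover is fully shut (value of joint cover below 0.04 rad), for 0.2 s.
2. the key's blade is in the slot of the lock, not yet turned (value of joint cover below 0.04 rad and distance between key_tip and cam_slot below 0.012 m and z of key_tip in the frame of cam_slot below 0.006 m and value of joint cam below 0.6 rad), for 0.1 s.
3. the lock is turned to its stop with the blade still in the slot (value of joint cover below 0.04 rad and distance between key_tip and cam_slot below 0.012 m and z of key_tip in the frame of cam_slot below 0.006 m and value of joint cam above 1.48 rad), for 0.2 s.
At the end, for the whole second after the job is handed in: The cover is shut (within 0.04 rad), the lock is at its stop (within 0.09 rad), and the key rests upright (within 0.08 rad) and still in its stand, its tip within 12 mm of the home point (value of joint cover below 0.04 rad and value of joint cam above 1.48 rad and distance between key_tip and stand_home below 0.012 m and angle between key_tip's own z axis and vertical below 0.08 rad and linear speed of key below 0.02 m/s); the robot touches nothing.
It fails at once if another thing on the table was moved more than 40 mm (distance of any of glass, salt, mug, tin from where it was at the start of the episode above 0.04 m).
It also fails if it takes over 72 s, if anything falls off the work surface, if the arm or the gripper's body presses on something with over 40 N, if the wrist force passes 120 N, or if a joint passes its speed limit or range.

## Robot

A 7-joint arm with a two-finger parallel gripper is mounted at the origin on a cart in front of the work surface, level with it; the furniture and walls round the work are solid. World frame = base frame: x ahead of the robot, y to its left, z up, the work surface at z = 0. Lengths are in m, angles in degrees, forces in N, time in s.
With the tool pointing down it reaches from about 0.35 to 0.775 m from the base axis. Payload 3.1 kg.
Tool frame: the origin (TCP) lies on the centre line of the jaws, within the pads' length; the fingertips stand 17 mm ahead of it and the grasp point (between the pads) lies 2 mm behind it (robot.tip_reach is the distance from the TCP to the fingertips, in m); z points along the fingers, y is the line along which they close (so a half turn about z gives the same grasp; the last joint's range is limited). The gripper opens to 85 mm and grips with 20 to 120 N. Pads are 22 mm wide; open, the fingers measure 114 mm over their backs; the gripper's body (76 mm by 85 mm) begins 54 mm behind the grasp point. The pads swing forward as they close: fully open they stand 13 mm farther back than shut.
Start: joints at [-68.337, 17.813, 0.802, 86.603, -0.252, 75.585, -1.558], TCP at [0.224, 0.502, 0.248] pointing down, gripper open.
Joint ranges: [-154.91, 154.91], [-16.99, 109.72], [-72.82, 74.43], [7.12, 147.25], [-82.49, 262.49], [11.32, 116.49], [-174.64, 174.64]. Speed limits (degrees/s): [159.86, 159.86, 180, 180, 180, 180, 180].

## Interface

Orientations are given as [roll, pitch, yaw] about the fixed x, y, z axes, in that order (R = Rz(yaw) Ry(pitch) Rx(roll)).
In Python, from station import robot, fingers, vision, workorder, recognise gives the robot as it stands. Calls block until the motion is done:
- robot.move_to(position, orientation): joint-space move of the TCP to a pose.
- robot.line_to(position, orientation=None, velocity=0.15, f_stop=None): straight line of the TCP; orientation=None keeps the orientation; velocity is the mean speed in m/s. With f_stop (N) it stops when the force on the tool has changed by that much, and returns True; else False.
- robot.move_j(angles): joint-space move.
- fingers.gripper_to(opening, force=None): opening from 0.0 (shut) to 1.0 (fully open); force is the grip in N (None keeps the last); returns when the fingers have stopped.
- robot.pause(seconds).
- robot.inverse_kinematics(position, orientation): joint angles nearest the present ones, or None.
- vision.grab_frame(name): name is "side" or "top"; returns the picture (420x560x3 uint8, red, green, blue); there is no depth.
- vision.calibration(name): a dict with "mtx" (3x3 intrinsics, pixels), "extrinsics" (4x4, takes a point from world to camera coordinates). Camera axes: x right, y up, looking along -z (the intrinsics and any distortion apply to the point x, -y, -z); pixel columns grow to the right and rows downward; lengths in m; the calibration is good to about 2 mm. A picture is of the moment at which its call begins. calibration takes no time and is no camera call.
A pose or a line that the arm cannot do raises robot.PlanningError and nothing moves.
- workorder.close_job(): hands the job in; it is judged then, once.
Trained networks look in the newest picture that a camera, given by its name, has taken for a name from the list of things; names that differ only in an ending like _2 or _b are one class to them, and where a whole thing is asked for, a point or a joint stands for the part that bears it (a point fixed in the world has none). Each returns a list of dicts, best first, with "p" (0 to 1); they miss things now and then, are a little off and sometimes report something else, mostly with a low value. They report only what shows in the picture. A call takes as long as a camera call.
- recognise(label, camera): "rect" ([centre column, centre row, width, height] in pixels, round what is visible of it).
Readings, each from a call of its own:
- robot.current_time_s(): time.
- robot.current_joint_positions(): joint angles.
- robot.current_dq(): joint speeds.
- robot.current_joint_torque(): joint torques, N m.
- robot.current_tool_pos(): TCP position.
- robot.current_eef_rot(): TCP orientation.
- robot.current_contact_force(): force on the tool from outside, world axes, zero at the start.
- robot.current_torque(): the same for the moment, N m.
- robot.current_finger_gap(): opening from 0.0 (shut) to 1.0 (fully open).
- robot.current_gripper_force(): force on a finger pad.
Only numpy, scipy, OpenCV 4.12 (cv2) and the standard library are available. Lean on these libraries where they do the work, as an engineer would, in place of code of your own. Each camera call takes 0.05 s, during which the arm holds its last target. There are 200 camera calls.

## Working session

There is one attempt and no reset: what is moved stays moved. The work goes in short steps, each a Python script; the robot and the scene stay as the last script left them, time stands still between calls to the robot, and variables do not carry over. Pictures are saved under pics/ and viewed, at most 10 in all, crops included, and the job is handed in when it is done.

```bash
ls; mkdir -p pics; python3 - <<'E'
from station import robot, fingers, vision, workorder, recognise
import cv2
for n in("side","top"):
    f=vision.grab_frame(n); cv2.imwrite(f"pics/{n}0.png",f[:,:,::-1])
    c=vision.calibration(n); print(n,c)
    for l in("filter","cover","cam","key","stand_home","key_grip","cam_slot","salt","glass","mug","tin","cover_press","cover_hinge"):
        try: print(l,[( [round(v) for v in d["rect"]],round(d["p"],2)) for d in recognise(l,n)[:2]])
        except Exception as e: print(l,e)
E
```

```text
pics
side {'mtx': array([[380.86551563,   0.        , 281.04389531],
       [  0.        , 380.86551563, 203.78004515],
       [  0.        ,   0.        ,   1.        ]]), 'extrinsics': array([[-0.99083195, -0.13458487,  0.01178831,  0.50511097],
       [ 0.09898153, -0.66378054,  0.74134881, -0.16230667],
       [-0.09194948,  0.73571891,  0.67101638, -0.87290398],
       [ 0.        ,  0.        ,  0.        ,  1.        ]])}
filter [([272, 222, 115, 136], 0.95)]
cover [([253, 199, 72, 94], 0.91)]
cam []
key [([234, 311, 22, 58], 0.89)]
stand_home [([235, 334, 48, 72], 0.75), ([328, 185, 32, 52], 0.73)]
key_grip [([233, 311, 25, 57], 0.57)]
cam_slot [([249, 187, 16, 20], 0.56)]
salt [([334, 292, 20, 44], 0.87)]
glass [([326, 258, 23, 30], 0.85)]
mug [([327, 184, 31, 53], 0.62)]
tin [([334, 152, 20, 24], 0.94)]
cover_press [([253, 197, 66, 91], 0.72)]
cover_hinge [([251, 196, 65, 90], 0.85)]
top {'mtx': array([[509.15955476,   0.        , 281.76570488],
       [  0.        , 509.15955476, 210.29219469],
       [  0.        ,   0.        ,   1.        ]]), 'extrinsics': array([[-1.5
[... 152 characters left out ...]
-01],
       [-1.15943352e-01,  2.56329348e-03,  9.93252520e-01,
        -1.54073779e+00],
       [ 0.00000000e+00,  0.00000000e+00,  0.00000000e+00,
         1.00000000e+00]])}
filter [([253, 212, 63, 75], 0.7)]
cover [([251, 192, 62, 37], 0.63)]
cam [([256, 188, 20, 9], 0.75)]
key [([182, 195, 30, 20], 0.59)]
stand_home [([190, 201, 36, 34], 0.92)]
key_grip [([184, 198, 28, 22], 0.86)]
cam_slot [([254, 187, 15, 11], 0.72), ([387, 248, 26, 19], 0.3)]
salt [([224, 259, 16, 14], 0.58)]
glass [([252, 252, 17, 14], 0.68)]
mug [([339, 246, 36, 28], 0.85)]
tin [([386, 251, 21, 17], 0.56), ([253, 252, 20, 12], 0.35)]
cover_press [([254, 189, 58, 38], 0.84)]
cover_hinge [([253, 190, 56, 38], 0.91)]
```

View pics/side0.png

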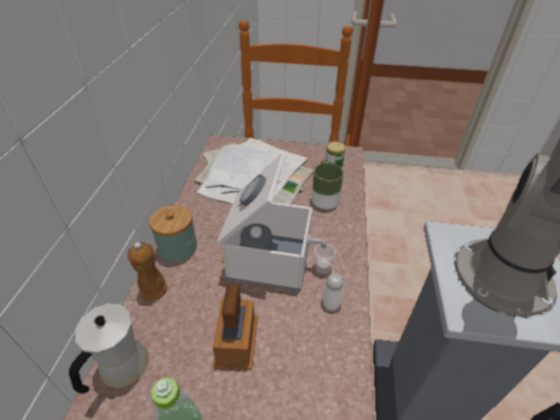

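View pics/top0.png

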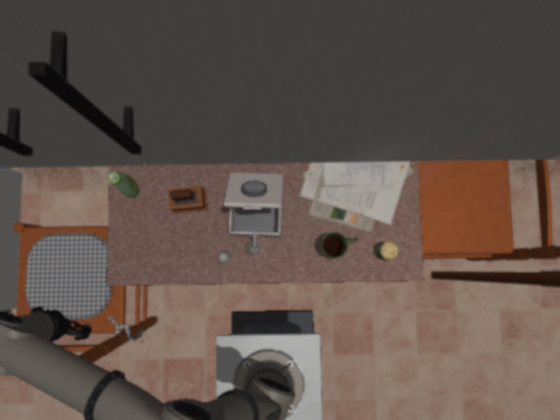

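Side view: filter box around (270,245) with its cover up, key in its stand at (235,325). Top view: filter at (254,210), stand at (187,200). I'll enlarge both to pick corners.

```bash
python3 - <<'E'
import cv2
a=cv2.imread("pics/top0.png")[165:275,155:305]; cv2.imwrite("pics/t1.png",cv2.resize(cv2.convertScaleAbs(a,alpha=1.6),None,fx=5,fy=5,interpolation=cv2.INTER_CUBIC))
a=cv2.imread("pics/side0.png")[170:370,200:350]; cv2.imwrite("pics/s1.png",cv2.resize(cv2.convertScaleAbs(a,alpha=1.2),None,fx=3,fy=3,interpolation=cv2.INTER_CUBIC))
E
```

```text
(no output)
```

View pics/t1.png

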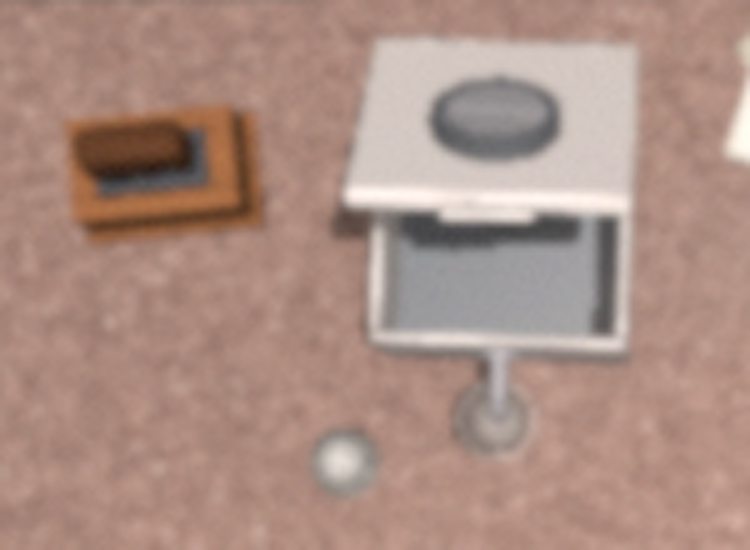

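View pics/s1.png

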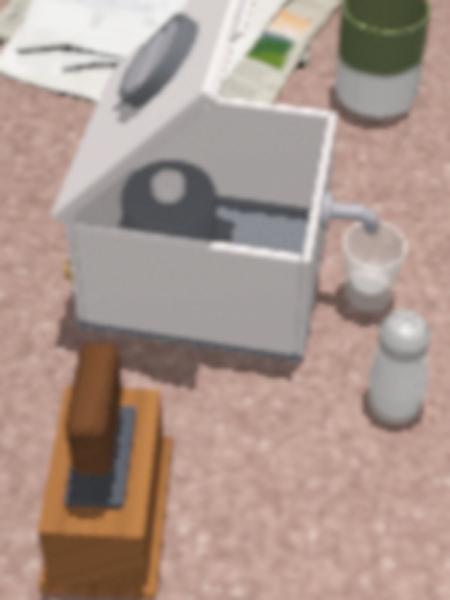

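Picked in the crops. Top: filter front rim corners (370,348) and (630,350), cover far corners (377,40) and (637,45), lock (495,118), flange corners (205,130), (210,187) and (95,197). Side: filter corners (308,258), (300,355), (78,228), (335,115), and flange corners (135,408), (122,505) and (68,503). Next, a model fit.

```bash
cat > fit.py <<'E'
import numpy as np
from scipy.optimize import least_squares
from station import vision
C={n:vision.calibration(n) for n in("side","top")}
def proj(n,P):
    c=C[n]; p=c["extrinsics"]@np.append(P,1); q=c["mtx"]@np.array([p[0],-p[1],-p[2]]); return q[:2]/q[2]
def px(n,u,v):
    return np.array([155+(u+.5)/5-.5,165+(v+.5)/5-.5]) if n=="top" else np.array([200+(u+.5)/3-.5,170+(v+.5)/3-.5])
def rz(a): return np.array([[np.cos(a),-np.sin(a),0],[np.sin(a),np.cos(a),0],[0,0,1]])
def ry(a): return np.array([[np.cos(a),0,np.sin(a)],[0,1,0],[-np.sin(a),0,np.cos(a)]])
E
python3 - <<'E'
from fit import *
h=.115
F=[("top",370,348,(-.085,.075,h)),("top",630,350,(-.085,-.075,h)),("side",308,258,(-.085,.075,h)),("side",300,355,(-.085,.075,0)),("side",80,325,(.085,.075,0)),("side",335,115,(-.085,-.075,h))]
K=[("top",377,40,(0,.077,.012)),("top",637,45,(0,-.077,.012)),("top",348,190,(-.173,.077,.012)),("top",633,192,(-.173,-.077,.012)),("top",345,207,(-.173,.077,0)),("top",634,208,(-.173,-.077,0)),("side",60,213,(0,.077,.006)),("side",210,95,(-.173,.077,0)),("top",495,116,(-.105,0,.016))]
def cov(p,L): # cover-> world; opening lifts -x
    return np.array([p[0],p[1],0])+rz(p[2])@(np.array([.085,0,h])+ry(p[3])@np.array(L))
def res(p,full=False):
    r=[proj(n,np.array([p[0],p[1],0])+rz(p[2])@np.array(L))-px(n,u,v) for n,u,v,L in F]+[proj(n,cov(p,L))-px(n,u,v) for n,u,v,L in K]
    return np.array(r) if full else np.ravel(r)
s=least_squares(res,[.55,0,0,.7],loss="soft_l1"); print(s.x.round(4)); print(res(s.x,True).round(1).tolist())
S=[("top",205,130,(.018,-.034,.076)),("top",210,187,(-.018,-.034,.076)),("top",95,197,(-.018,.034,.076)),("side",135,408,(-.018,-.034,.076)),("side",122,505,(-.018,.034,.076)),("side",68,503,(.018,.034,.076)),
("side",98,347,(0,-.028,.148)),("top",133,136,(0,0,.148))]
def r2(p,full=False):
    r=[proj(n,np.array([p[0],p[1],0])+rz(p[2])@np.array(L))-px(n,u,v) for n,u,v,L in S]
    return np.array(r) if full else np.ravel(r)
t=least_squares(r2,[.55,.2,0],loss="soft_l1"); print(t.x.round(4)); print(r2(t.x,True).round(1).tolist())
from station import recognise
for n,z in(("glass",.03),("salt",.045)):
    d=recognise(n,"top")[0]["rect"]; q=least_squares(lambda p:proj("top",(p[0],p[1],z))-d[:2],[.4,.1]); print(n,q.x.round(3))
E
```

```text
[ 0.5342  0.0287 -0.0389  0.9151]
[[0.2, -0.8], [-0.2, 0.0], [0.8, -0.0], [0.8, 1.7], [-0.8, 0.2], [0.4, -2.3], [0.0, -0.5], [0.5, -0.3], [-0.8, -1.1], [0.5, -0.1], [-0.0, -0.6], [0.2, 0.6], [-1.6, 2.4], [1.1, -0.4], [0.5, 0.8]]
[0.5657 0.2445 0.0934]
[[-0.7, -0.4], [-0.6, -0.0], [-0.2, 0.4], [0.3, -1.2], [0.3, 0.1], [-2.1, -0.2], [-0.1, -1.5], [-1.8, 2.0]]
glass [0.402 0.046]
salt [0.381 0.128]
```

```bash
cat >> fit.py <<'E'
FX=np.array([.5342,.0287,0]); FY=-.0389; KX=np.array([.5657,.2445]); KY=.0934
def cw(L,a): return FX+rz(FY)@(np.array([.085,0,.115])+ry(a)@np.array(L))
E
python3 - <<'E'
from fit import *
from station import robot,fingers
print(robot.current_eef_rot(), robot.tip_reach)
for y0 in(90,-90):
    for d,p in((5.35,(.566,.245,.25)),(5.35,(.566,.245,.125)),(-2,(.515,.033,.25)),(-18,(.515,.033,.215)),(-94,(.515,.033,.215))):
        q=robot.inverse_kinematics(p,[180,0,y0+d]); print(y0,d,None if q is None else np.round(q))
fingers.gripper_to(0.0)
a=.915; P=cw((-.157,0,.012),a); T=robot.tip_reach
yaw=90+np.degrees(FY)
print(P)
robot.move_to([P[0]+.005,P[1],P[2]+.06+T],[180,0,yaw])
f0=None
for a in np.arange(.9,-.001,-.15):
    P=cw((-.155,0,.012),a)
    st=robot.line_to([P[0],P[1],P[2]+T+.003],velocity=.06,f_stop=25)
    print(round(a,2),st,np.round(robot.current_tool_pos(),3),np.round(robot.current_contact_force(),1))
    if st: break
print(robot.current_time_s())
E
```

```text
[ 1.79996693e+02 -1.83248719e-04  1.55949944e+02] 0.017
90 5.35 [-40.  27.  23.  76. -10.  80. -12.]
90 5.35 [-39.  32.  22.  86. -12.  65. -10.]
90 -2 [-36.  16.  39.  93. -10.  75.   2.]
90 -18 [-37.  17.  40.  96. -12.  71. -12.]
90 -94 [-38.  18.  42.  96. -12.  71. -88.]
-90 5.35 [-23.  26.  -4.  75.   2.  79. 159.]
-90 5.35 [-21.  31.  -6.  85.   4.  64. 158.]
-90 -2 [ 39.  24. -62.  90.  22.  79. 153.]
-90 -18 [-21.  15.  19.  96.  -5.  70. 161.]
-90 -94 [-28.  16.  28.  96.  -8.  70.  88.]
[0.53297456 0.02874769 0.24674981]
0.9 False [0.532 0.029 0.264] [-0.1 -0.1  0.6]
0.75 False [0.514 0.03  0.249] [0.4 0.3 0.1]
0.6 False [0.498 0.03  0.232] [-0.  -0.6  0.6]
0.45 False [0.484 0.031 0.213] [-0.5  0.9  0.4]
0.3 False [0.474 0.031 0.192] [0.5 0.7 0.4]
0.15 False [0.467 0.031 0.17 ] [-0.   0.6 -0.1]
-0.0 False [0.464 0.031 0.147] [1.2 0.4 0.1]
8.725
```

```bash
python3 - <<'E'
from fit import *
from station import robot,fingers,vision
import cv2
p=robot.current_tool_pos(); st=robot.line_to([p[0],p[1],p[2]-.02],velocity=.02,f_stop=12)
print(st,robot.current_tool_pos(),robot.current_contact_force(),robot.current_joint_torque())
robot.pause(.3)
a=vision.grab_frame("side")[140:300,200:400]; cv2.imwrite("pics/s2.png",cv2.resize(a[:,:,::-1],None,fx=3.5,fy=3.5,interpolation=cv2.INTER_CUBIC))
E
```

```text
True [0.4645381  0.03143682 0.14408808] [-1.39407753  0.49492686  4.9528709 ] [ 6.64739893e-02 -2.56412226e+01  3.42167169e+00 -1.87510800e+01
 -2.72625504e-02 -3.60371685e-01  8.59754946e-03]
```

View pics/s2.png

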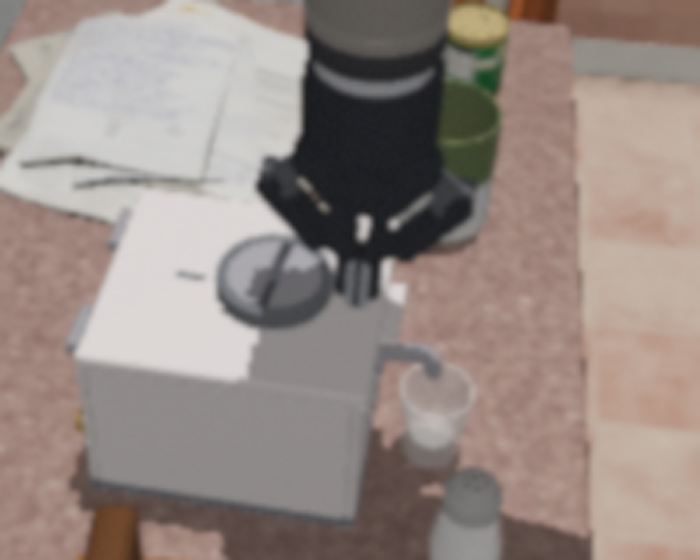

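The cover lies flat and shut, with its top at z ≈ 0.127. The lock disc is at about (275,280) in the crop, its slot close to the cover's y. I'll back off and look at the lock and key.

```bash
python3 - <<'E'
from fit import *
from station import robot,fingers,vision
import cv2
p=robot.current_tool_pos(); robot.line_to([p[0],p[1],p[2]-.003],velocity=.02,f_stop=15); robot.pause(.3)
robot.line_to([p[0],p[1],.28],velocity=.2)
fingers.gripper_to(1.0)
robot.move_to([.42,.30,.30],[180,0,90+np.degrees(KY)])
t=vision.grab_frame("top"); s=vision.grab_frame("side")
cv2.imwrite("pics/top3.png",t[:,:,::-1]);cv2.imwrite("pics/side3.png",s[:,:,::-1])
# lock crops x8 : top rows around, side
a=t[175:245,222:292]; b=s[180:250,240:310]
r=lambda i:cv2.resize(cv2.convertScaleAbs(i[:,:,::-1],alpha=1.3),(400,400),interpolation=cv2.INTER_CUBIC)
a2=t[180:220,165:215]; b2=s[275:365,205:265]
w=np.hstack([r(a),r(b)]); z=np.hstack([cv2.resize(a2[:,:,::-1],(250,200),interpolation=cv2.INTER_CUBIC),cv2.resize(b2[:,:,::-1],(133,200),interpolation=cv2.INTER_CUBIC)])
z=np.hstack([z,np.zeros((200,800-z.shape[1],3),np.uint8)])
cv2.imwrite("pics/c3.png",np.vstack([w,z])); print(robot.current_time_s())
E
```

```text
12.7917
```

View pics/c3.png

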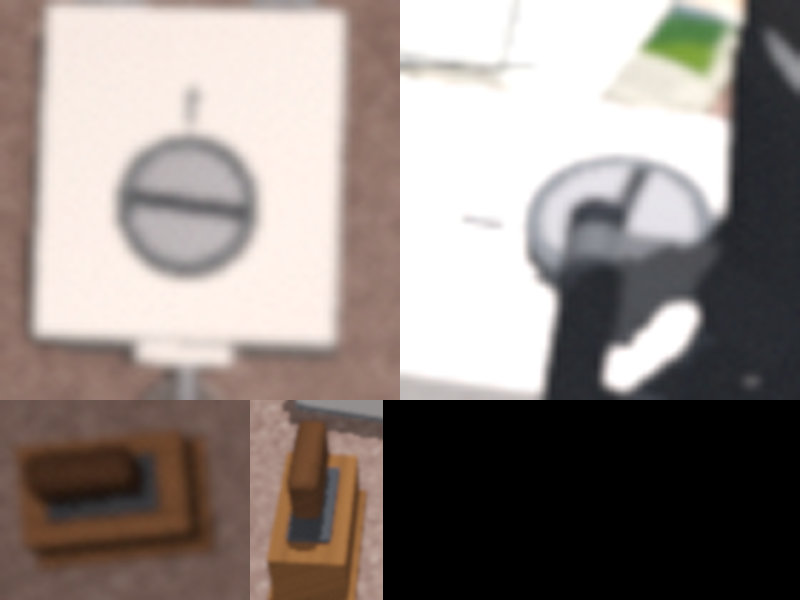

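Top crop: the ring is centred at (188,205), the slot runs from (125,196) to (250,213), and the cover corners are (48,8), (347,12), (33,338) and (338,345). I'll turn these into world coordinates using the refined yaw.

```bash
python3 - <<'E'
from fit import *
import cv2
k=400/70
def w(u,v,z):
    t=np.array([222+(u+.5)/k-.5,175+(v+.5)/k-.5]); return least_squares(lambda p:proj("top",(p[0],p[1],z))-t,[.5,0]).x
c={n:w(u,v,.127) for n,u,v in(("fl",48,8),("fr",347,12),("nl",32,338),("nr",338,345))}
print(c,"mean",sum(c.values())/4)
yw=lambda a,b:np.degrees(np.arctan2(*(b-a)[::-1]))
print("yaws",yw(c["nl"],c["fl"]),yw(c["nr"],c["fr"]),yw(c["fr"],c["fl"])-90,yw(c["nr"],c["nl"])-90)
print("fit cover centre",cw((-.0865,0,.012),0),"lock",cw((-.105,0,.015),0), "yaw",np.degrees(FY))
A,B=w(125,196,.132),w(250,213,.132); print("ring",w(188,205,.132),"slot mid",(A+B)/2,"slot yaw",yw(B,A)-90)
# auto: ellipse of ring + slot by moments
im=cv2.cvtColor(cv2.imread("pics/top3.png"),cv2.COLOR_BGR2GRAY)[190:228,236:272]
b=cv2.resize(im,None,fx=8,fy=8,interpolation=cv2.INTER_CUBIC); _,m=cv2.threshold(b,0,255,cv2.THRESH_OTSU+cv2.THRESH_BINARY_INV)
cs,_=cv2.findContours(m,cv2.RETR_EXTERNAL,cv2.CHAIN_APPROX_NONE); cc=max(cs,key=cv2.contourArea); e=cv2.fitEllipse(cc); print(e)
t=np.array([236+(e[0][0]+.5)/8-.5,190+(e[0][1]+.5)/8-.5]); print(t,least_squares(lambda p:proj("top",(p[0],p[1],.132))-t,[.5,0]).x)
# side ring centre check
print("side proj of lock", proj("side",cw((-.105,0,.017),0)))
E
```

```text
{'fl': array([0.61910722, 0.10159466]), 'fr': array([ 0.61471072, -0.05107998]), 'nl': array([0.45042405, 0.11026043]), 'nr': array([ 0.44453115, -0.04390831])} mean [0.53219329 0.0292167 ]
yaws -2.940874433925317 -2.41311859411891 -1.6494630153604106 -2.1889900294541036
fit cover centre [0.53270113 0.02875834 0.127     ] lock [0.51421513 0.0294778  0.13      ] yaw -2.2288058230589023
ring [0.51612775 0.03076633] slot mid [0.51638739 0.0310267 ] slot yaw -8.665244155596469
((149.87730407714844, 168.71231079101562), (202.6663818359375, 204.35287475585938), 169.2560577392578)
[254.29716301 210.65153885] [0.51558694 0.03132054]
side proj of lock [277.8457261  219.35355123]
```

```bash
python3 - <<'E'
from fit import *
from station import robot,fingers,vision
o=[180,0,90+np.degrees(KY)]
robot.move_to([KX[0],KX[1],.23],o)
print(robot.line_to([KX[0],KX[1],.121],velocity=.12,f_stop=10), robot.current_tool_pos())
print(fingers.gripper_to(0.0,force=80),robot.current_finger_gap(),robot.current_gripper_force(),robot.current_contact_force(),robot.current_torque())
print(robot.line_to([KX[0],KX[1],.131],velocity=.05),robot.current_contact_force())
robot.line_to([KX[0],KX[1],.265],velocity=.15); robot.pause(.2)
print(robot.current_contact_force(),robot.current_finger_gap(),robot.current_tool_pos(),robot.current_time_s())
robot.move_to([.5152,.0303,.265],[180,0,90-8.7]); 
import cv2
s=vision.grab_frame("side")[120:250,210:350]; cv2.imwrite("pics/s4.png",cv2.resize(s[:,:,::-1],None,fx=4,fy=4,interpolation=cv2.INTER_CUBIC))
print(robot.current_time_s())
E
```

```text
False [0.56638376 0.24481731 0.12206429]
False 0.2729389465619282 78.08678269386292 [0.4054239  0.54030723 1.76402239] [-0.0114659  -0.05956519 -0.01697434]
False [ 0.08720105  0.34391656 -1.89810389]
[ 0.4508834   0.22964255 -0.97684015] 0.26690671004960825 [0.56516215 0.24440244 0.26386551] 16.7417
17.675
```

View pics/s4.png

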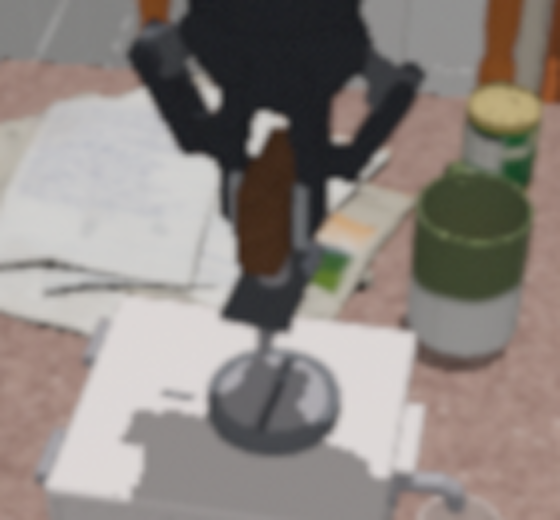

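The key is held over the lock with its blade aligned with the slot. The slot centre shows at about (276,396) in the crop, and the lock stands taller than I assumed, so I'll triangulate it.

```bash
python3 - <<'E'
from fit import *
t=np.array([254.4,210.6]); s=np.array([278.6,218.6])
r=least_squares(lambda p:np.r_[proj("top",p)-t,(proj("side",p)-s)],[.5,0,.13]); print(r.x,r.fun)
for z in(.132,.137,.142):
    print(z,least_squares(lambda p:proj("top",(p[0],p[1],z))-t,[.5,0]).x, proj("side",cw((-.105,0,z-.115),0)))
# slot yaw from side at z=.137, ends in crop
q=[least_squares(lambda p:proj("side",(p[0],p[1],.137))-np.array([210+(u+.5)/4-.5,120+(v+.5)/4-.5]),[.5,0]).x for u,v in((262,432),(290,360))]
d=q[0]-q[1]; print(q,np.degrees(np.arctan2(d[1],d[0]))-90)
from station import robot
print(robot.current_tool_pos(),robot.current_eef_rot())
E
```

```text
[0.51343151 0.03077706 0.13584869] [ 0.02222978  0.63842543 -0.46300853 -0.08044012]
0.132 [0.51573214 0.03102245] [277.8457261  219.35355123]
0.137 [0.51514741 0.03076481] [277.86025514 217.66799142]
0.142 [0.51456269 0.03050717] [277.87490556 215.96835021]
[array([0.51565434, 0.05939569]), array([0.50858737, 0.00340967])] -7.194249193265279
[0.51593645 0.03361329 0.26483008] [ 1.79989582e+02 -8.20332727e-02  8.15952556e+01]
```

```bash
python3 - <<'E'
from fit import *
from station import robot
o=[180,0,81.8]
for dx in(0,-.002,.002,-.004,.004,.006,-.006):
    P=np.array([.5142+dx,.0305,.232]); robot.line_to(P,o,velocity=.1); robot.pause(.15)
    st=robot.line_to([P[0],P[1],.205],velocity=.04,f_stop=8); p=robot.current_tool_pos()
    print(dx,st,p.round(4) if hasattr(p,'round') else p,np.round(robot.current_contact_force(),1),np.round(robot.current_torque(),2),robot.current_time_s())
    if p[2]<.2165: break
E
```

```text
0 True [0.5143 0.0305 0.214 ] [-1.1 -0.3  6.3] [ 0.01  0.43 -0.04] 18.8167
```

```bash
python3 - <<'E'
from fit import *
from station import robot,vision
import cv2
p=np.array(robot.current_tool_pos())
print(robot.line_to([p[0],p[1],p[2]-.006],velocity=.02,f_stop=12),np.round(robot.current_tool_pos(),4),np.round(robot.current_contact_force(),1))
z=robot.current_tool_pos()[2]
for dx in(.004,-.004,0):
    robot.line_to([.5142+dx,p[1],z],velocity=.03,f_stop=10); print(dx,np.round(robot.current_tool_pos(),4),np.round(robot.current_contact_force(),1),np.round(robot.current_torque(),2))
s=vision.grab_frame("side")[140:260,220:340]; cv2.imwrite("pics/s5.png",cv2.resize(s[:,:,::-1],None,fx=5,fy=5,interpolation=cv2.INTER_CUBIC))
E
```

```text
True [0.5143 0.0304 0.2139] [-2.   0.3  6.1]
0.004 [0.5171 0.0304 0.214 ] [-4.2  0.   5.3] [ 0.    1.2  -0.07]
-0.004 [0.5133 0.0303 0.2141] [ 1.5 -0.8  1.1] [-0.09 -0.42 -0.02]
0 [0.5139 0.0304 0.214 ] [-2.7 -0.   4. ] [-0.09  0.48  0.03]
```

View pics/s5.png

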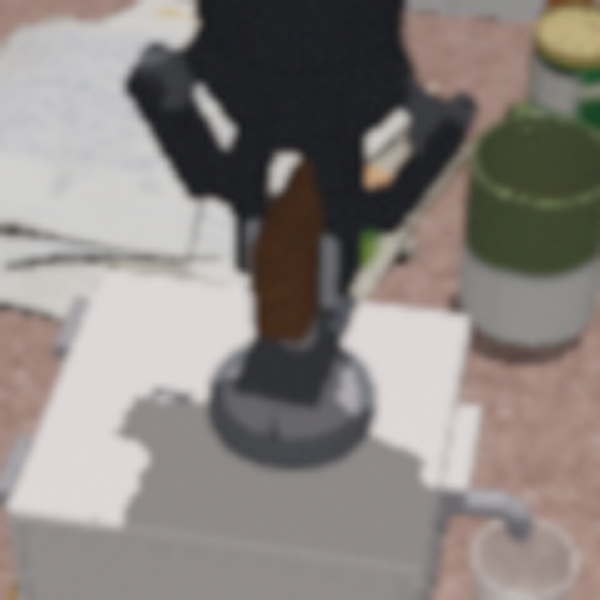

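The blade is in the slot: side force rises in both directions, and the flange sits just over the ring at (290,370) in the crop. Now turning.

```bash
python3 - <<'E'
from fit import *
from station import robot,fingers
fingers.gripper_to(0.0,force=120)
z=robot.current_tool_pos()[2]
for y in list(range(72,-6,-10))+[-4,-7,-10,-13]:
    robot.line_to([.5138,.0305,z],[180,0,y],velocity=.05); robot.pause(.1)
    T=np.array(robot.current_torque()); print(y,np.round(robot.current_eef_rot()[2],1),np.round(robot.current_tool_pos(),4),np.round(robot.current_contact_force(),1),T.round(2))
    if abs(T[2])>.6: break
robot.pause(.4); print(robot.current_time_s())
E
```

```text
72 72.1 [0.5147 0.0303 0.2142] [ 3.1 -0.5  1.6] [-0.27 -0.74  0.03]
62 62.1 [0.5145 0.0304 0.2142] [ 3.3 -1.4 -0.2] [-0.29 -1.08  0.05]
52 52.2 [0.5144 0.0305 0.2142] [ 4.2 -0.9 -1.6] [-0.25 -1.37  0.13]
42 42.1 [0.5142 0.0304 0.2142] [ 4.8 -1.7 -1.8] [-0.28 -1.41  0.08]
32 32.1 [0.5138 0.0303 0.2142] [ 3.5 -1.8 -0.7] [-0.36 -1.15  0.08]
22 22.1 [0.5135 0.0303 0.2141] [ 2.5 -2.2  1.8] [-0.45 -0.8   0.07]
12 12.1 [0.5134 0.0305 0.2141] [ 1.2 -2.3  4.2] [-0.35 -0.47  0.09]
2 2.2 [0.5134 0.0308 0.2141] [ 0.2 -0.3  5.4] [-0.19 -0.09 -0.06]
-4 -3.9 [0.5134 0.0309 0.2141] [0.2 0.5 5.1] [-0.12 -0.09 -0.07]
-7 -6.9 [0.5134 0.031  0.2141] [-0.1 -0.4  5.1] [-0.07 -0.06  0.01]
-10 -9.7 [0.5135 0.0311 0.2141] [ 0.6 -1.5  5.3] [-0.24 -0.08  0.85]
24.9917
```

```bash
python3 - <<'E'
from fit import *
from station import robot,fingers,vision
import cv2
z=robot.current_tool_pos()[2]
robot.line_to([.5138,.0308,z],[180,0,-6.5],velocity=.05)
robot.line_to([.5138,.0308,.275],velocity=.1)
o=[180,0,90+np.degrees(KY)]
robot.move_to([KX[0],KX[1],.275],o); robot.pause(.3)
t=vision.grab_frame("top"); s=vision.grab_frame("side")
r=lambda i,w,h:cv2.resize(i[:,:,::-1],(w,h),interpolation=cv2.INTER_CUBIC)
cv2.imwrite("pics/c6.png",np.hstack([r(t[175:245,222:292],400,400),r(s[220:380,180:340],400,400)]))
print(robot.current_time_s(),robot.current_tool_pos(),robot.current_torque())
E
```

```text
27.6083 [0.56569975 0.2442318  0.27511044] [ 0.03089622 -0.00050705  0.01396606]
```

View pics/c6.png

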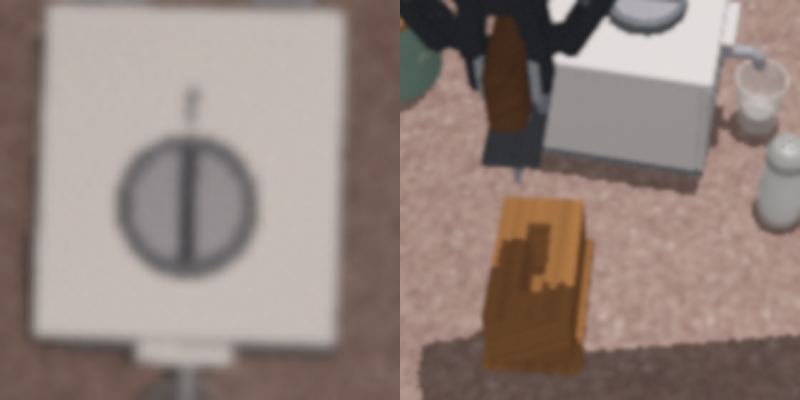

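The slot at (188,205) now points at the bar mark, so it is locked and the cover is shut. The key hangs upright above the stand. Next I lower it into the stand.

```bash
python3 - <<'E'
from fit import *
from station import robot,fingers,vision
robot.line_to([KX[0],KX[1],.175],velocity=.15)
st=robot.line_to([KX[0],KX[1],.116],velocity=.04,f_stop=8)
p=robot.current_tool_pos(); print(st,p,robot.current_contact_force(),robot.current_torque())
if p[2]<.1245:
    fingers.gripper_to(1.0); robot.pause(.3)
    p=robot.current_tool_pos(); robot.line_to([p[0],p[1],.25],velocity=.12)
    robot.move_to([.42,.30,.30],[180,0,95]); robot.pause(.3)
    import cv2
    t=vision.grab_frame("top"); s=vision.grab_frame("side"); r=lambda i,w,h:cv2.resize(i[:,:,::-1],(w,h),interpolation=cv2.INTER_CUBIC)
    cv2.imwrite("pics/c7.png",np.hstack([r(t[175:225,155:205],400,400),r(s[270:370,190:290],400,400)]))
print(robot.current_time_s())
E
```

```text
True [0.56558515 0.24446768 0.12130928] [ 0.4830517  -1.38958774  3.29264211] [0.00317638 0.10449939 0.00279501]
32.8917
```

View pics/c7.png

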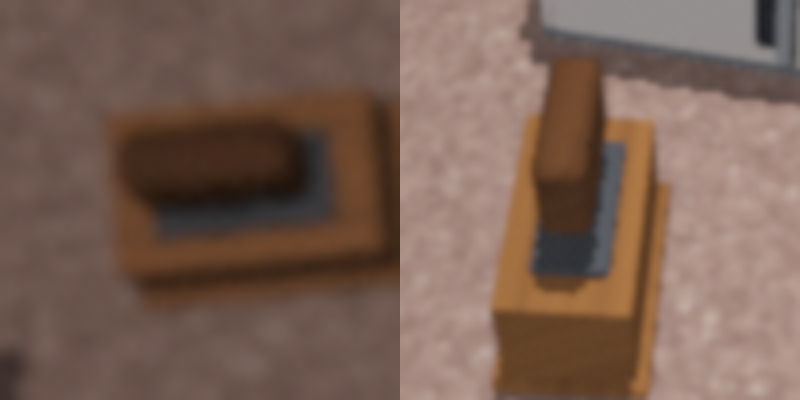

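The key is upright and its flange lies flat on the stand (flange at (245,190) top, (580,210) side). I'm handing in the job.

```bash
python3 -c "
from station import workorder
print(workorder.close_job())"
```

```text
the job is handed in; nothing more can be done
None
```

The job is handed in at about 33 s of the 72 s allowed: cover shut, lock turned to its stop, and key back upright in its stand with the gripper clear; the last pictures agree, but no verdict was returned.

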